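# Shut the sliding roof hatch of a laboratory balance

## Robot

A 6-joint arm with a two-finger parallel gripper is mounted at the origin on the work surface. World frame = base frame: x ahead of the robot, y to its left, z up, the work surface at z = 0. Lengths are in m, angles in rad, forces in N, time in s.
With the tool pointing down it reaches from about 0.35 to 0.85 m from the base axis. Payload 8.1 kg.
Tool frame: the origin (TCP) lies at the very end of the fingers, on their centre line; the grasp point (between the pads) lies 19 mm behind it (robot.pinch_z is the distance from the TCP to the grasp point, in m); x points along the fingers, z is the direction in which the jaws open and shut, and the axes are right-handed (so a half turn about x gives the same grasp; the last joint's range is limited). The gripper opens to 93 mm and grips with 3 to 60 N. Pads are 15 mm wide; open, the fingers measure 128 mm over their backs; the gripper's body (75 mm by 188 mm) begins 65 mm behind the grasp point.
Start: joints at [-1.331, 0.13, 1.488, -0, 1.523, -0.085], TCP at [0.191, -0.569, 0.219] pointing down, gripper open.
Joint ranges: [-2.96, 2.96], [-0.89, 2.26], [0.02, 2.5], [-1.34, 4.48], [0, 2.73], [-2.66, 2.66]. Speed limits (rad/s): [2.39, 2.39, 2.79, 3.14, 3.14, 3.14].

## Interface

Orientations are given as a rotation vector (axis times angle).
In Python, from plant import robot, optics, ticket gives the robot as it stands.
- The arm moves only by the tool jog_arm, never from a script. Its argument "targets" is a list of rows, each a list of 7 numbers: the shift along the tool's x, y, z in cm, then the turn, a rotation vector about the tool's x, y, z in degrees, then the closure, from 0 (fully open) to 1 (shut). In form: [[dx, dy, dz, ax, ay, az, grip], ...]. A call has 1 to 5 rows; each row is the pose to reach, as a shift and turn from the pose measured when the call began, along the tool's axes at that moment; what a row does not reach only later rows make up. A row lasts 1/8 s, in which the tool goes at most 62.5 mm and 10.7 degrees, less where a joint would pass 70% of its speed; a pose out of reach is approached as far as the arm can. A call with a gripper value outside its range is refused whole. The fingers move at their own pace and stop on an object; "squeeze" is the grip in N (left out, the last holds). Time passes only in rows, so rows that repeat a pose let the fingers close. It gives the time, the measured TCP pose, the force and the opening at its end, in the units of the state.
- robot.read_state(): the state, without advancing time (a new reading comes with each control period).
- optics.read_camera(name): name is "scene" or "top" or "wrist"; returns a dict with "frame" (480x640x3 uint8, red, green, blue), "vertical_fov" (degrees; the focal length in pixels is half the picture's height over the tangent of half this angle, whatever the lens; pixels are square), "cx", "cy" (the principal point, pixels), "R" (3x3) and "t" (3): a world point X has camera coordinates R X + t. Camera axes: x right, y down, z forward; pixel columns grow to the right and rows downward; lengths in m; the calibration is good to about 2 mm. A picture is of the moment at which its call begins. There is no depth.
- ticket.close_job(): hands the job in, once; it reports no verdict.
The state is a dict: "t": time; "q": joint angles; "dq": joint speeds; "joint_torque": joint torques, N m; "tool_pos": TCP position; "orientation": TCP orientation; "force": force on the tool from outside, world axes, zero at the start; "wrist_torque": the same for the moment, N m; "opening": finger opening in m.
Only numpy, scipy, OpenCV 4.12 (cv2) and the standard library are available. Lean on these libraries where they do the work, as an engineer would, in place of code of your own. Each camera call takes 0.05 s, during which the arm holds its last target.

## Task

A jar is on the pan of the laboratory balance and must be shielded from draughts for weighing: shut the hatch in the roof of its shield by sliding the roof panel away from the console side until both of its ends are fully home at the far end of the tracks. The tracks are sticky and the panel racks and jams when one end gets ahead of the other, so ease its two ends along by turns with small pushes on its tabs; do not force it.

Things in the scene. Friction and masses are not known exactly. Their poses are not given: they have to be found in the camera images.
- balance: Balance: fixed white base, low console on its -x side, clear shield box with aluminium roof tracks (232 x 260 mm, top 165 mm above bench). Origin: on the bench under the box's middle; x runs along the tracks, away from the console, the way to shut; y left. A fixed handle (|y| under 18 mm, top at 185 mm) bridges the roof along x over the panel. Track stops: inner faces at x = -100 and 100 mm.
- hatch_panel: Grey painted steel panel in the roof tracks, 70 (x) x 226 (y) x 6 mm, about 0.75 kg. Origin: centre of its underside, 150 mm above the bench; axes as the balance's. The tracks' lips overhang its ends where |y| is over 106 mm. Starts 60 to 85 mm short of shut and up to 3 degrees askew; shut at x = 65 mm in the balance's frame, its far edge on the stops. It stays where it is left.
- left_tab (a point): Centre of the upright tab near the panel's left (+y) end: 8 mm thick (x), 30 mm wide (y), rising 32 mm from the panel's top face (156 to 188 mm above the bench, this point at 172 mm). In the panel's frame x = 20, y = 80 mm. Push its flat -x face; there is free room over the panel and the fixed near roof behind it. Shut, it is at x = 85, y = 80 mm in the balance's frame.
- right_tab (a point): Centre of an equal tab near the panel's right (-y) end: in the panel's frame x = 20, y = -80 mm. Shut, it is at x = 85, y = -80 mm in the balance's frame. With one tab about 16 mm (6 degrees) ahead of the other the panel wedges in the tracks: keep the lead under 13 mm and a push takes 2 to 10 N; wedged, the force climbs past 35 N, which is forcing it. Pushing the tab that lags frees it.
There are look-alikes about, which are no part of the job. There is more than one size of the hatch_panel; the one meant has the size given above.

How it is judged:
At the end, for the whole second after the job is handed in: Both tabs of the panel are within 15 mm of their shut positions, the panel still lying in its tracks and at rest (x of each of left_tab, right_tab in the frame of balance above 0.07 m and z of hatch_panel in the frame of balance between 0.144 and 0.158 m and linear speed of hatch_panel below 0.01 m/s); the robot touches nothing.
It fails at once if The panel is forced: more than 35 N between the robot and the panel (contact force between any of the fingers, the arm and hatch_panel above 35 N).
It also fails if it takes over 72 s, if anything falls off the work surface, if the arm or the gripper's body presses on something with over 40 N, if the wrist force passes 120 N, or if a joint passes its speed limit or range.

## Working session

There is one attempt and no reset: what is moved stays moved. The work goes in short steps, Python scripts to look and compute and a tool call to move; the robot and the scene stay as the last step left them, time stands still between calls to the robot, and variables do not carry over. Pictures are saved under pics/ and viewed, and the job is handed in when it is done.

Besides the shell and the picture viewer there is one more tool, called after "Emit:" as name([rows], argument=value, ...), one row to a line, values as JSON. jog_arm: Moves the arm, as the interface text tells. Its arguments: {"type":"object","properties":{"targets":{"type":"array"},"squeeze":{"type":"number"}},"required":["targets"]}

```bash
ls; mkdir -p pics
cat > h.py <<'E'
import numpy as np, cv2
from plant import robot, optics, ticket
from scipy.spatial.transform import Rotation as Ro
def K(c):
    f=240/np.tan(np.radians(c["vertical_fov"])/2); return f
def shot(name,fn):
    c=optics.read_camera(name); cv2.imwrite('pics/'+fn+'.png',c["frame"][:,:,::-1])
    np.savez('pics/'+fn+'.npz',**{k:np.array(v) for k,v in c.items()}); return c
def load(fn): return dict(np.load('pics/'+fn+'.npz'))
def ray(c,u,v,z):
    f=K(c); d=np.array([(u-c["cx"])/f,(v-c["cy"])/f,1.]); R=np.array(c["R"]);t=np.array(c["t"])
    o=-R.T@t; w=R.T@d; return o+w*(z-o[2])/w[2]
def proj(c,X):
    p=np.array(c["R"])@np.array(X)+np.array(c["t"]); f=K(c); return p[:2]/p[2]*f+[c["cx"],c["cy"]]
def crop(fn,x0,y0,x1,y1,s,out):
    im=cv2.imread('pics/'+fn+'.png')[y0:y1,x0:x1]; cv2.imwrite('pics/'+out+'.png',cv2.resize(im,None,fx=s,fy=s,interpolation=cv2.INTER_CUBIC))
E
python3 - <<'E'
from h import *
for n in("scene","top","wrist"):
    c=shot(n,n+'0'); print(n,c["vertical_fov"],c["cx"],c["cy"],-np.array(c["R"]).T@np.array(c["t"]))
s=robot.read_state(); print(s)
E
```

```text
pics
scene 53.67126828815274 316.5228410225147 239.51849083841395 [0.85855323 0.10987897 0.84236458]
top 56.482839478020466 318.4661376300747 236.25362286471855 [0.29339783 0.09494398 0.87825868]
wrist 64.36539164151567 320.36494172557985 234.68970931517666 [ 0.26368294 -0.54351843  0.38367843]
{'t': 0.15, 'q': array([-1.33139919e+00,  1.31021409e-01,  1.48901624e+00,  1.08851219e-05,
        1.52298901e+00, -8.54052518e-02]), 'dq': array([ 0.00021438, -0.00045337, -0.00355926,  0.00014236,  0.00024369,
        0.00073062]), 'joint_torque': array([ 1.18592208e-03, -5.60473073e+01, -4.92335165e+01,  7.68121448e-02,
        3.04690143e-02, -4.92394213e-05]), 'tool_pos': array([ 0.19139222, -0.56819974,  0.21781535]), 'orientation': array([ 0.96762075,  1.34664013, -0.96606104]), 'force': array([-0.02201426,  0.12450439,  0.5794165 ]), 'wrist_torque': array([-0.0040225 , -0.0248139 ,  0.01014488]), 'opening': 0.09309099266626265}
```

View pics/top0.png

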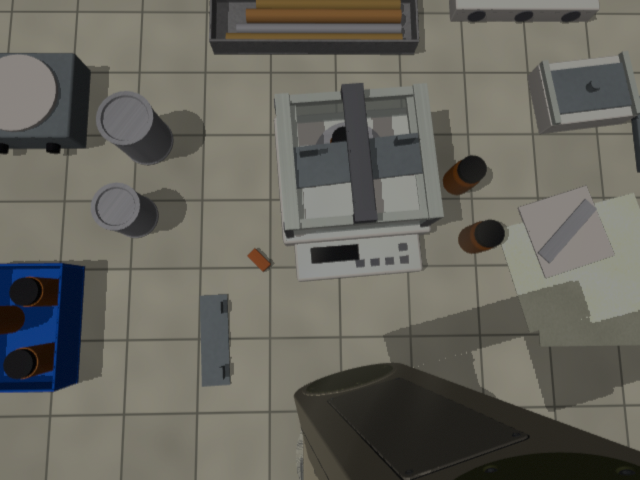

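View pics/scene0.png

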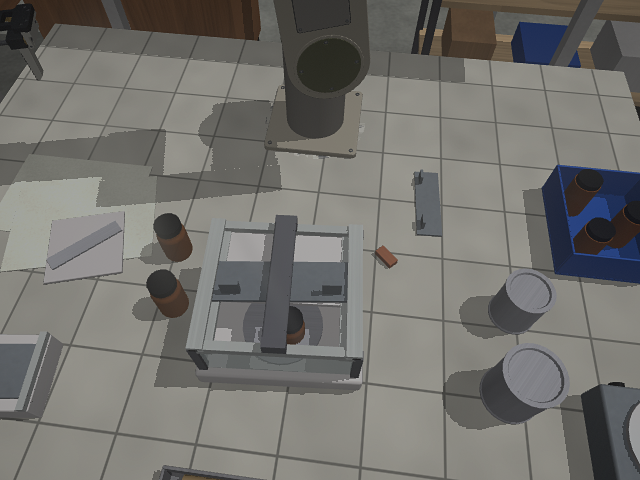

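The top view shows the balance at about (355,160), console toward the robot, tabs near (308,152) and (405,140). I'll enlarge it for measuring.

Run:
```python
from h import *
crop('top0',265,75,455,285,3.7,'topc')
crop('scene0',180,200,380,395,3.9,'scenec')
```

```text
(no output)
```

View pics/topc.png

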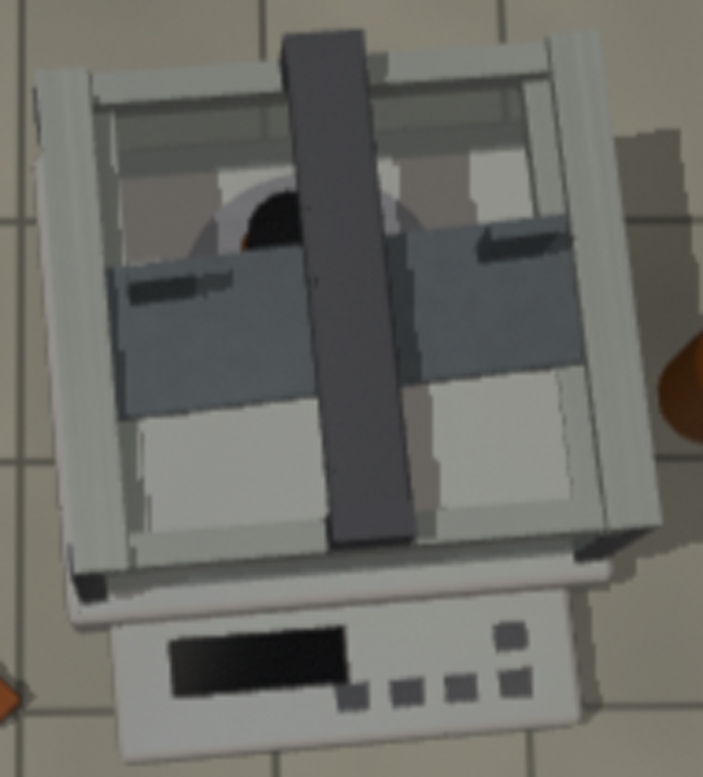

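View pics/scenec.png

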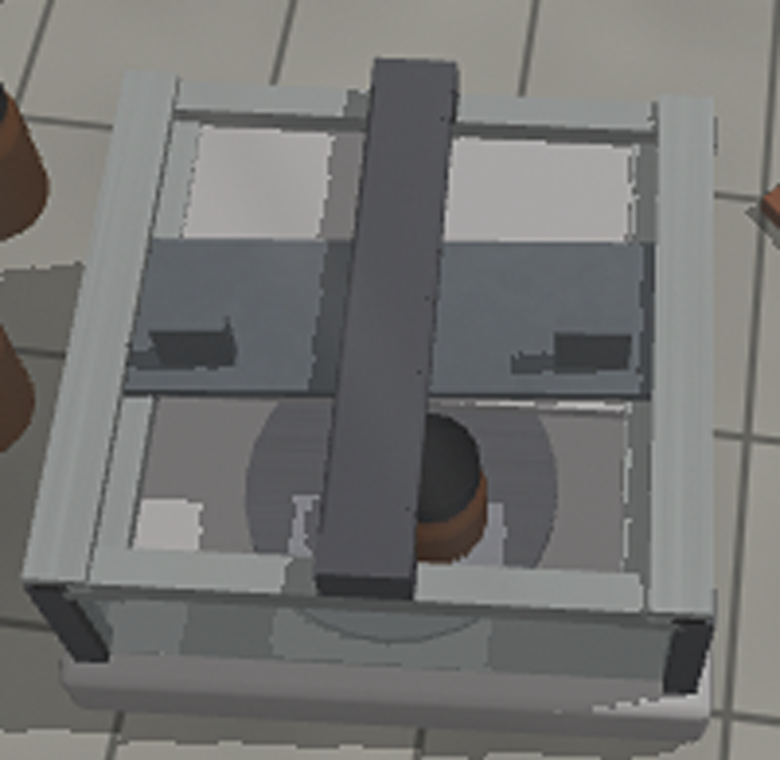

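```bash
cat >> h.py <<'E'
def bal():
    b=np.load('bal.npz'); return b['o'],float(b['th'])
def tob(X):
    o,th=bal(); d=np.array(X)[:2]-o; c,s=np.cos(th),np.sin(th); return np.array([c*d[0]+s*d[1],-s*d[0]+c*d[1]])
def tow(x,y,z):
    o,th=bal(); c,s=np.cos(th),np.sin(th); return np.array([o[0]+c*x-s*y,o[1]+s*x+c*y,z])
E
python3 - <<'E'
from h import *
for n,P,off,s in (("top0",[(37,72),(600,33),(660,525),(78,572)],(265,75),3.7),("scene0",[(714,615),(25,578),(126,72),(714,97)],(180,200),3.9)):
    c=load(n); W=np.array([ray(c,off[0]+u/s,off[1]+v/s,.165)[:2] for u,v in P]) # far-left, far-right, near-right, near-left
    o=W.mean(0); xd=(W[0]+W[1]-W[2]-W[3]); th=np.arctan2(xd[1],xd[0]); yd=W[0]+W[3]-W[1]-W[2]
    print(n,W.round(4).tolist(),o,np.degrees(th),np.degrees(np.arctan2(-yd[0],yd[1])),np.linalg.norm(xd)/2,np.linalg.norm(yd)/2)
    if n=="top0": ot,tt=o,th
    else: np.savez('bal.npz',o=(o+ot)/2,th=(th+tt)/2)
for n,P,off,s in (("top0",[(108,268),(565,215),(584,362),(122,417)],(265,75),3.7),("scene0",[(650,396),(124,388),(150,240),(650,242)],(180,200),3.9)):
    c=load(n)
    for u,v in P: print(n,'panel',tob(ray(c,off[0]+u/s,off[1]+v/s,.156)).round(4))
for n,P,off,s in (("top0",[(130,286,232,276),(478,240,570,232)],(265,75),3.7),("scene0",[(556,333,632,336),(150,330,228,331)],(180,200),3.9)):
    c=load(n)
    for u,v,a,b in P: print(n,'tabtop',tob(ray(c,off[0]+u/s,off[1]+v/s,.188)).round(4),tob(ray(c,off[0]+a/s,off[1]+b/s,.188)).round(4))
E
```

```text
top0 [[0.6336, 0.1475], [0.6525, -0.111], [0.4224, -0.1273], [0.4034, 0.1292]] [0.52798053 0.00958726] 4.297185144889136 4.209537844002169 0.23072949399078607 0.2581607978673332
scene0 [[0.6338, 0.1526], [0.6528, -0.106], [0.4227, -0.1239], [0.4022, 0.1352]] [0.52788656 0.01448551] 4.3759201832005195 4.359135172735748 0.2315728117558144 0.259580436496025
top0 panel [0.0239 0.1023]
top0 panel [ 0.0326 -0.1083]
top0 panel [-0.037  -0.1088]
top0 panel [-0.0455  0.1015]
scene0 panel [0.0244 0.1072]
scene0 panel [ 0.0322 -0.1053]
scene0 panel [-0.0363 -0.1057]
scene0 panel [-0.0467  0.1059]
top0 tabtop [0.004  0.0934] [0.005 0.049]
top0 tabtop [ 0.0127 -0.0596] [ 0.0132 -0.1003]
scene0 tabtop [0.014  0.0682] [0.0137 0.0981]
scene0 tabtop [ 0.0212 -0.091 ] [ 0.02   -0.0604]
```

```bash
cat >> h.py <<'E'
def des(sgn=1):
    o,th=bal(); xb=np.array([np.cos(th),np.sin(th),0]); yb=np.array([-np.sin(th),np.cos(th),0]); d=np.array([0,0,-1.])
    z=sgn*yb; return np.column_stack([d,np.cross(z,d),z])
def delta(goal,sgn=1,Rg=None):
    s=robot.read_state(); R=Ro.from_rotvec(s['orientation']).as_matrix(); Rg=des(sgn) if Rg is None else Rg
    return (R.T@(np.array(goal)-s['tool_pos'])*100).round(2), np.degrees(Ro.from_matrix(R.T@Rg).as_rotvec()).round(1)
E
python3 - <<'E'
from h import *
s=robot.read_state(); print(Ro.from_rotvec(s['orientation']).as_matrix().round(3))
for sg in(1,-1):
    for g in [tow(-.03,.08,.25),tow(-.03,-.08,.25)]: print(sg,g,delta(g,sg))
print(bal(), robot.__dir__()[-12:])
E
```

```text
[[-0.     0.948  0.319]
 [ 0.001  0.319 -0.948]
 [-1.     0.    -0.001]]
1 [0.49197025 0.0895389  0.25      ] (array([ -3.14,  49.48, -52.75]), array([-1.657e+02, -0.000e+00, -1.000e-01]))
1 [ 0.50406863 -0.07000303  0.25      ] (array([ -3.16,  45.53, -37.24]), array([-1.657e+02, -0.000e+00, -1.000e-01]))
-1 [0.49197025 0.0895389  0.25      ] (array([ -3.14,  49.48, -52.75]), array([14.3, -0.1,  0. ]))
-1 [ 0.50406863 -0.07000303  0.25      ] (array([ -3.16,  45.53, -37.24]), array([14.3, -0.1,  0. ]))
(array([0.52793355, 0.01203638]), 0.07568712217371376) ['__gt__', '__ge__', '__init__', '__reduce_ex__', '__reduce__', '__getstate__', '__subclasshook__', '__init_subclass__', '__format__', '__sizeof__', '__dir__', '__class__']
```

Emit:
jog_arm([
  [-6,2,-2,0,0,0,1],
  [-8,6,-6,2,0,0,1],
  [-8,10,-10,5,0,0,1],
  [-8,14,-14,8,0,0,1],
  [-8,18,-18,10,0,0,1],
], squeeze=20)

```text
t: 0.78
tool_pos: [0.305, -0.3385, 0.2979]
orientation: [1.1, 1.277, -1.099]
force: [0.7, -0.8, -0.4]
opening: 0.0475
```

Run:
```python
from h import *
print(delta(tow(-.03,.08,.26),-1))
```

```text
(array([  3.85,  24.83, -39.57]), array([ 4.2, -0.1,  0. ]))
```

Emit:
jog_arm([
  [0,3,-5,1,0,0,1],
  [0,6,-10,2,0,0,1],
  [0,9,-15,3,0,0,1],
  [0,12,-19,4.2,0,0,1],
  [0,15,-23,4.2,0,0,1],
])

```text
t: 1.4
tool_pos: [0.4197, -0.0872, 0.2983]
orientation: [1.155, 1.244, -1.153]
force: [0.2, -0.5, -0.3]
opening: 0.0012
```

Run:
```python
from h import *
print(delta(tow(-.03,.08,.26),-1))
```

```text
(array([  3.85,   8.53, -17.08]), array([-0. , -0.1, -0. ]))
```

Emit:
jog_arm([
  [0,2.5,-5,0,0,0,1],
  [0,5,-10,0,0,0,1],
  [0,7.5,-14,0,0,0,1],
  [2,8.5,-17.1,0,0,0,1],
  [4,8.5,-17.1,0,0,0,1],
])

```text
t: 2.02
tool_pos: [0.4917, 0.0917, 0.2574]
orientation: [1.152, 1.247, -1.151]
force: [-0.4, -1.1, -0.7]
opening: 0.0006
```

Run:
```python
from h import *
print(delta(tow(-.03,.08,.168),-1))
s=robot.read_state(); print(s['q'],tob(s['tool_pos']))
c=shot("wrist","w1"); c=shot("top","t1")
```

```text
(array([8.94, 0.02, 0.23]), array([ 0.2, -0.1,  0. ]))
[ 8.05887596e-02 -1.55632243e-01  1.70158962e+00  1.54587279e-03
  1.59591483e+00  1.57309944e+00] [-0.03015062  0.08213867]
```

View pics/w1.png

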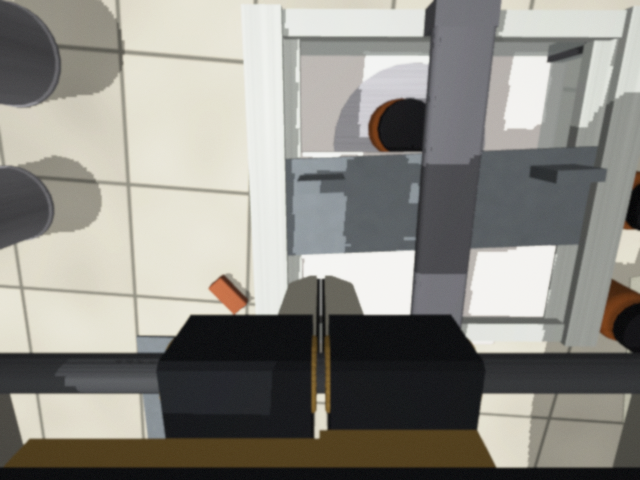

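View pics/t1.png

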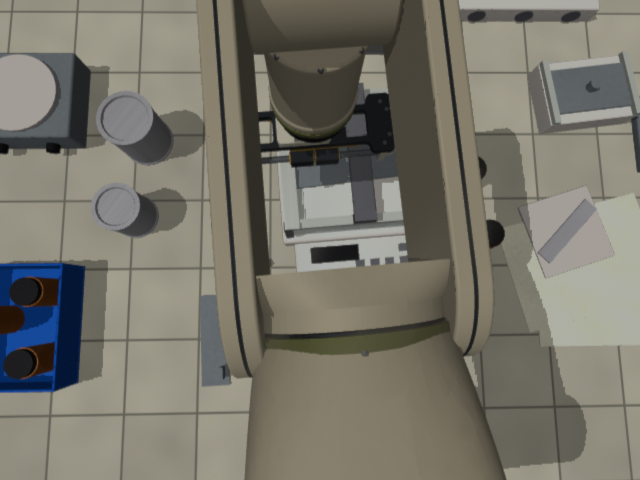

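Wrist view: left tab's top edge at (300–345,178), right tab at (530–605,172), and the closed fingers at column 322, so they line up with the left tab. Lowering behind it.

Emit:
jog_arm([
  [3,0,0.2,0,0,0,1],
  [6,0,0.2,0,0,0,1],
  [8,0,0.2,0,0,0,1],
  [8.8,0,0.2,0,0,0,1],
  [8.8,0,0.2,0,0,0,1],
])

```text
t: 2.75
tool_pos: [0.4896, 0.0867, 0.1675]
orientation: [1.152, 1.248, -1.157]
force: [0.3, 0.4, -0.5]
opening: 0.0001
```

Run:
```python
from h import *
s=robot.read_state(); print(s['tool_pos'],s['force'],tob(s['tool_pos']))
c=shot("wrist","w2")
```

```text
[0.48956088 0.0867221  0.16752027] [ 0.28032047  0.39621574 -0.5377825 ] [-0.03261546  0.07737344]
```

View pics/w2.png

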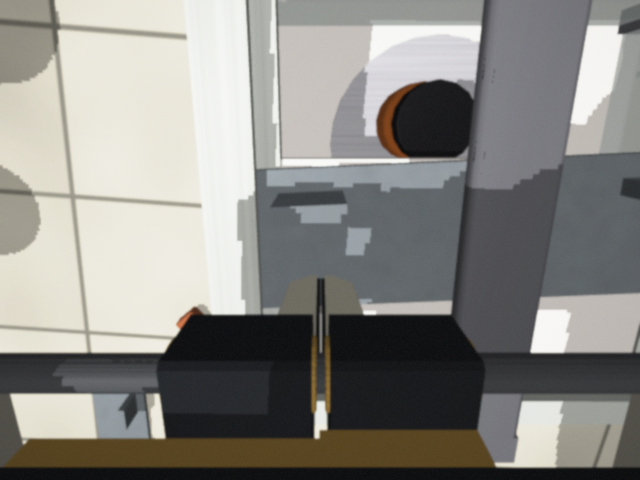

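Emit:
jog_arm([
  [0,0.6,-0.3,0,0,0,1],
  [0,1.2,-0.3,0,0,0,1],
  [0,1.7,-0.3,0,0,0,1],
  [0,2.0,-0.3,0,0,0,1],
  [0,2.2,-0.3,0,0,0,1],
])

```text
t: 3.42
tool_pos: [0.5119, 0.0916, 0.168]
orientation: [1.152, 1.247, -1.157]
force: [0.5, 0.2, 0.1]
opening: 0.0001
```

Emit:
jog_arm([
  [0,0.2,0,0,0,0,1],
  [0,0.4,0,0,0,0,1],
  [0,0.6,0,0,0,0,1],
  [0,0.8,0,0,0,0,1],
  [0,1.0,0,0,0,0,1],
])

```text
t: 4.05
tool_pos: [0.521, 0.0923, 0.1679]
orientation: [1.151, 1.249, -1.158]
force: [-5.3, -0.1, 3.7]
opening: 0.0004
```

Run:
```python
from h import *
s=robot.read_state(); print(s['tool_pos'],s['force'],tob(s['tool_pos']))
c=shot("wrist","w3")
```

```text
[0.52099203 0.09233726 0.16793214] [-5.31006032 -0.12392203  3.72056524] [-0.0008497   0.08059587]
```

View pics/w3.png

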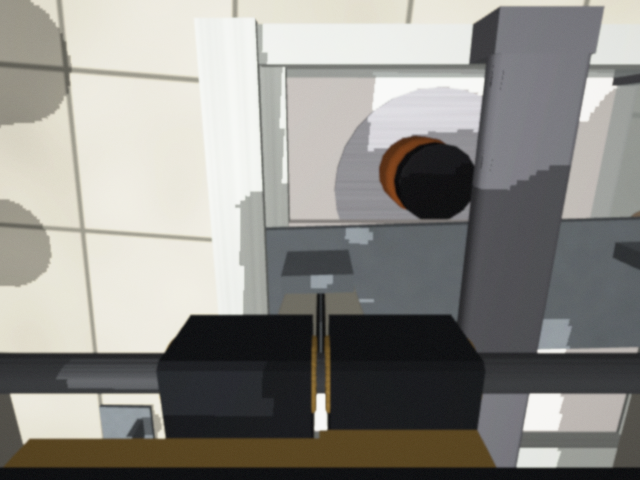

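Emit:
jog_arm([
  [0,0.2,0,0,0,0,1],
  [0,0.4,0,0,0,0,1],
  [0,0.6,0,0,0,0,1],
  [0,0.8,0,0,0,0,1],
])

```text
t: 4.6
tool_pos: [0.5282, 0.093, 0.1679]
orientation: [1.15, 1.251, -1.16]
force: [-7.0, -0.5, 4.8]
opening: 0.0005
```

Run:
```python
from h import *
s=robot.read_state(); print(s['force'],tob(s['tool_pos']),delta(tow(.013,.08,.168),-1))
c=shot("wrist","w4")
```

```text
[-6.99734454 -0.456098    4.83497688] [0.00639429 0.08066371] (array([-0.01,  0.66,  0.07]), array([-0. , -0. ,  0.5]))
```

View pics/w4.png

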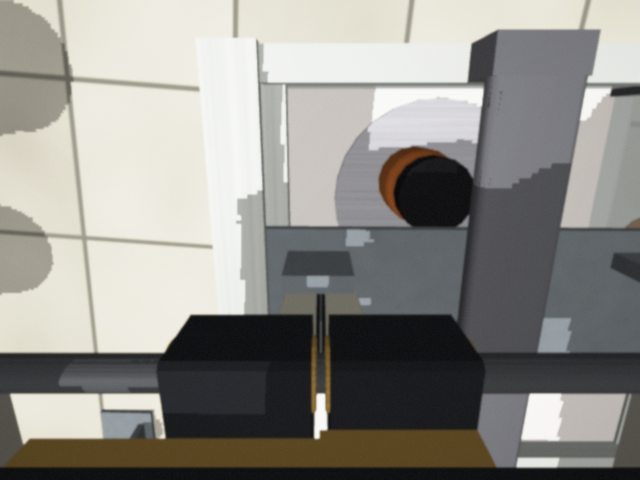

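The panel slides under about 7 N and looks square now: its far edge is level at row 228, with the tab at (318,262). Continuing about 7 mm.

Emit:
jog_arm([
  [0,0.2,0,0,0,0,1],
  [0,0.4,0,0,0,0,1],
  [0,0.6,0,0,0,0,1],
  [0,0.75,0,0,0,0,1],
])

```text
t: 5.15
tool_pos: [0.5348, 0.0935, 0.1679]
orientation: [1.148, 1.252, -1.161]
force: [-7.5, -0.3, 5.5]
opening: 0.0004
```

Run:
```python
from h import *
s=robot.read_state(); print(s['force'],tob(s['tool_pos']),delta(tow(-.006,-.08,.21),-1))
```

```text
[-7.45205778 -0.33174466  5.50395724] [0.01304766 0.08066251] (array([-4.2 , -1.95, 16.06]), array([-0. , -0. ,  0.6]))
```

Emit:
jog_arm([
  [0,-1.0,0,0,0,0,1],
  [-4.2,-2,0,0,0,0.6,1],
  [-4.2,-2,5,0,0,0.6,1],
  [-4.2,-2,11,0,0,0.6,1],
  [-4.2,-2,16.1,0,0,0.6,1],
])

```text
t: 5.78
tool_pos: [0.5272, -0.0702, 0.2103]
orientation: [1.154, 1.244, -1.153]
force: [0.5, -0.0, 0.6]
opening: 0.0005
```

Run:
```python
from h import *
s=robot.read_state(); print(s['force'],tob(s['tool_pos']),delta(tow(-.006,-.08,.168),-1))
c=shot("wrist","w5")
```

```text
[ 0.46941035 -0.01659872  0.6027672 ] [-0.00696351 -0.08199047] (array([ 4.23,  0.09, -0.2 ]), array([-0., -0., -0.]))
```

View pics/w5.png

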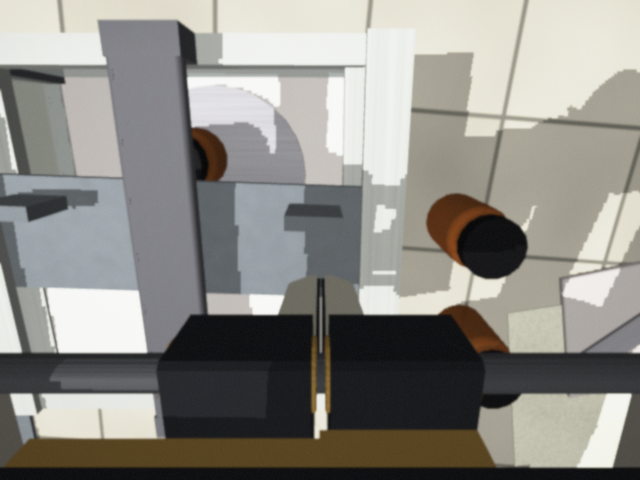

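Wrist view: right tab top edge at (285–342,206), fingers at column 321. Descend and approach.

Emit:
jog_arm([
  [2.5,0,-0.3,0,0,0,1],
  [4.2,0,-0.3,0,0,0,1],
  [4.2,0.4,-0.3,0,0,0,1],
  [4.2,0.7,-0.3,0,0,0,1],
  [4.2,0.9,-0.3,0,0,0,1],
])

```text
t: 6.45
tool_pos: [0.5369, -0.072, 0.1692]
orientation: [1.153, 1.239, -1.156]
force: [-0.2, -0.1, 0.4]
opening: 0.0005
```

Emit:
jog_arm([
  [0,0.2,0,0,0,0,1],
  [0,0.4,0,0,0,0,1],
  [0,0.6,0,0,0,0,1],
])

```text
t: 6.82
tool_pos: [0.5422, -0.0716, 0.1695]
orientation: [1.152, 1.24, -1.157]
force: [-8.1, -1.0, 6.2]
opening: 0.0004
```

Run:
```python
from h import *
s=robot.read_state(); print(s['force'],tob(s['tool_pos']),delta(tow(.021,-.08,.168),-1))
c=shot("wrist","w6")
```

```text
[-8.14248309 -0.95313642  6.17050474] [ 0.00794499 -0.08449311] (array([ 0.15,  1.3 , -0.45]), array([-0.1,  0.2,  0. ]))
```

View pics/w6.png

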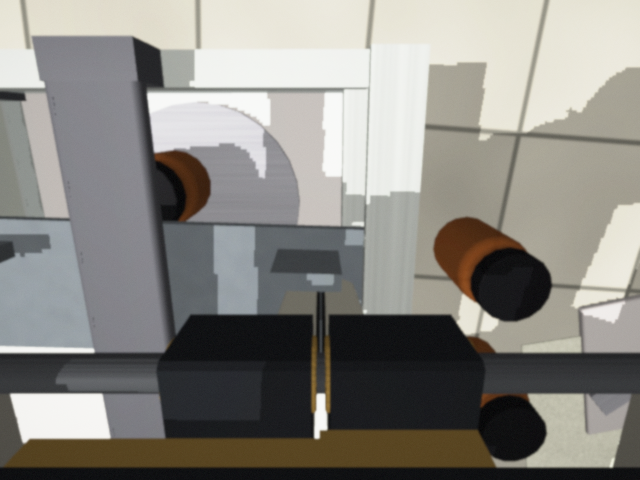

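Emit:
jog_arm([
  [0,0.25,-0.1,0,0,0,1],
  [0,0.5,-0.1,0,0,0,1],
  [0,0.75,-0.1,0,0,0,1],
  [0,1.0,-0.1,0,0,0,1],
  [0,1.3,-0.1,0,0,0,1],
])

```text
t: 7.5
tool_pos: [0.5543, -0.0698, 0.1695]
orientation: [1.151, 1.242, -1.159]
force: [-7.0, -0.4, 3.9]
opening: 0.0006
```

Run:
```python
from h import *
s=robot.read_state(); print(s['force'],tob(s['tool_pos']),delta(tow(.004,.08,.21),-1))
```

```text
[-7.01153678 -0.36189362  3.93651224] [ 0.0201216  -0.08356002] (array([ -4.1 ,  -1.66, -16.34]), array([-0.1,  0.2,  0.1]))
```

Emit:
jog_arm([
  [0,-1.0,0,0,0,0,1],
  [-4.1,-1.7,0,0,0,0,1],
  [-4.1,-1.7,-5,0,0,0,1],
  [-4.1,-1.7,-11,0,0,0,1],
  [-4.1,-1.7,-16.3,0,0,0,1],
])

```text
t: 8.12
tool_pos: [0.5249, 0.0932, 0.2102]
orientation: [1.153, 1.241, -1.158]
force: [0.4, -0.3, 0.2]
opening: 0.0005
```

Run:
```python
from h import *
s=robot.read_state(); print(s['force'],tob(s['tool_pos']),delta(tow(.010,.08,.168),-1))
c=shot("wrist","w7")
```

```text
[ 0.36572441 -0.29169081  0.19070573] [0.00315467 0.08119667] (array([4.22, 0.69, 0.1 ]), array([-0.2,  0.2,  0.1]))
```

View pics/w7.png

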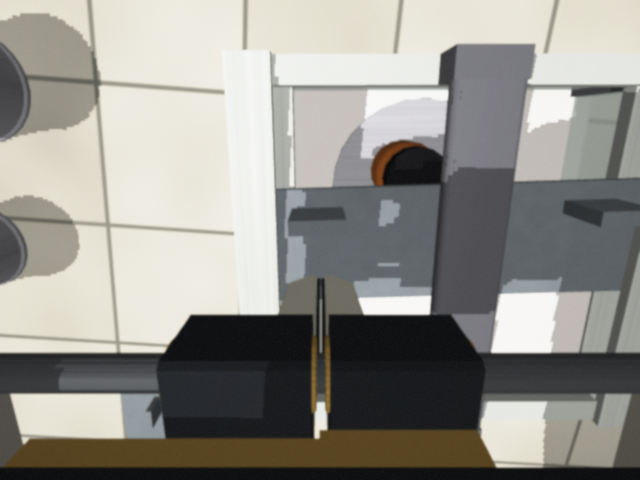

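Left tab at (290–345,214), now lagging the right tab; fingers line up with it. Lower and push.

Emit:
jog_arm([
  [2.5,0,0,0,0,0,1],
  [4.2,0,0,0,0,0,1],
  [4.2,0.4,0,0,0,0,1],
  [4.2,0.7,0,0,0,0,1],
  [4.2,0.9,0,0,0,0,1],
])

```text
t: 8.8
tool_pos: [0.5339, 0.0993, 0.1691]
orientation: [1.154, 1.244, -1.154]
force: [0.1, -0.2, -0.4]
opening: 0.0006
```

Emit:
jog_arm([
  [0,0.25,0,0,0,0,1],
  [0,0.5,0,0,0,0,1],
  [0,0.75,0,0,0,0,1],
  [0,1.0,0,0,0,0,1],
])

```text
t: 9.3
tool_pos: [0.5432, 0.1, 0.1696]
orientation: [1.153, 1.246, -1.155]
force: [-8.2, -0.9, 6.7]
opening: 0.0003
```

Run:
```python
from h import *
s=robot.read_state(); print(s['force'],tob(s['tool_pos']),delta(tow(.028,.08,.168),-1))
```

```text
[-8.2268172  -0.88105002  6.66034378] [0.0218737  0.08655975] (array([0.16, 0.61, 0.66]), array([-0. , -0. ,  0.1]))
```

Emit:
jog_arm([
  [0,0.25,0.1,0,0,0,1],
  [0,0.5,0.1,0,0,0,1],
  [0,0.75,0.1,0,0,0,1],
])

```text
t: 9.68
tool_pos: [0.5502, 0.0995, 0.1696]
orientation: [1.152, 1.247, -1.156]
force: [-6.6, -0.8, 3.7]
opening: 0.0006
```

Run:
```python
from h import *
s=robot.read_state(); print(s['force'],tob(s['tool_pos']),delta(tow(.012,-.08,.21),-1))
```

```text
[-6.58503923 -0.84190899  3.67586342] [0.02877581 0.08550183] (array([-4.04, -1.69, 16.55]), array([-0. , -0. ,  0.2]))
```

Left tab ≈ 40.3 mm, right ≈ 31.6 mm. Swap to the right.

Emit:
jog_arm([
  [0,-1.0,0,0,0,0,1],
  [-4.1,-1.7,0,0,0,0,1],
  [-4.1,-1.7,5,0,0,0,1],
  [-4.1,-1.7,11,0,0,0,1],
  [-4.1,-1.7,16.4,0,0,0,1],
])

```text
t: 10.3
tool_pos: [0.5455, -0.067, 0.2111]
orientation: [1.152, 1.246, -1.155]
force: [-0.1, 0.7, -0.1]
opening: 0.0005
```

Run:
```python
from h import *
s=robot.read_state(); print(s['force'],tob(s['tool_pos']),delta(tow(.018,-.08,.168),-1))
c=shot("wrist","w8")
```

```text
[-0.081765    0.7183454  -0.10963431] [ 0.01157737 -0.08014823] (array([ 4.31,  0.65, -0.02]), array([-0. ,  0. ,  0.1]))
```

View pics/w8.png

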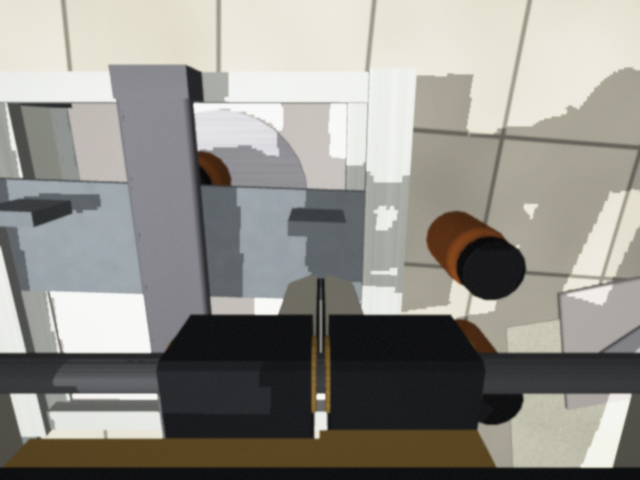

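Right tab at (290–345,215), fingers aligned. Lower and push.

Emit:
jog_arm([
  [2.5,0,0,0,0,0,1],
  [4.2,0,0,0,0,0,1],
  [4.2,0.4,0,0,0,0,1],
  [4.2,0.6,0,0,0,0,1],
  [4.2,0.8,0,0,0,0,1],
])

```text
t: 10.98
tool_pos: [0.5542, -0.0724, 0.17]
orientation: [1.151, 1.24, -1.158]
force: [-0.3, 0.6, 0.8]
opening: 0.0005
```

Emit:
jog_arm([
  [0,0.25,0,0,0,0,1],
  [0,0.5,0,0,0,0,1],
  [0,0.75,0,0,0,0,1],
  [0,1.0,0,0,0,0,1],
])

```text
t: 11.48
tool_pos: [0.5636, -0.0718, 0.1706]
orientation: [1.151, 1.242, -1.16]
force: [-7.3, -0.1, 6.2]
opening: 0.0006
```

Run:
```python
from h import *
s=robot.read_state(); print(s['force'],tob(s['tool_pos']),delta(tow(.0365,-.08,.168),-1))
```

```text
[-7.31076368 -0.12550427  6.20071146] [ 0.02919339 -0.086252  ] (array([ 0.25,  0.73, -0.63]), array([-0.2,  0.3,  0.2]))
```

Emit:
jog_arm([
  [0.1,0.25,-0.1,0,0,0,1],
  [0.1,0.5,-0.1,0,0,0,1],
  [0.1,0.8,-0.1,0,0,0,1],
])

```text
t: 11.85
tool_pos: [0.5707, -0.0704, 0.17]
orientation: [1.149, 1.243, -1.161]
force: [-6.7, -0.3, 4.7]
opening: 0.0004
```

Run:
```python
from h import *
s=robot.read_state(); print(s['force'],tob(s['tool_pos']),delta(tow(.020,.08,.21),-1))
```

```text
[-6.65073509 -0.27002335  4.72278885] [ 0.03642609 -0.0854308 ] (array([ -4.07,  -1.71, -16.52]), array([-0.2,  0.3,  0.3]))
```

Emit:
jog_arm([
  [0,-1.0,0,0,0,0,1],
  [-4.1,-1.7,0,0,0,0,1],
  [-4.1,-1.7,-5,0,0,0,1],
  [-4.1,-1.7,-11,0,0,0,1],
  [-4.1,-1.7,-16.3,0,0.2,0.3,1],
])

```text
t: 12.48
tool_pos: [0.5416, 0.0928, 0.2106]
orientation: [1.155, 1.241, -1.155]
force: [-0.6, 0.9, -0.2]
opening: 0.0004
```

Run:
```python
from h import *
s=robot.read_state(); print(s['force'],tob(s['tool_pos']),delta(tow(.026,.08,.168),-1))
c=shot("wrist","w9")
```

```text
[-0.58100696  0.94412103 -0.15469096] [0.01972414 0.07950084] (array([ 4.26,  0.62, -0.06]), array([-0.2,  0.1, -0.1]))
```

View pics/w9.png

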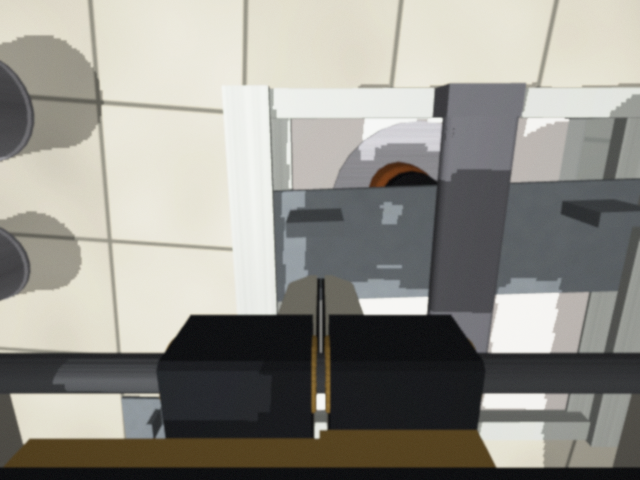

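Left tab at (288–343,215), slightly left of the fingers. Lower and push.

Emit:
jog_arm([
  [2.5,0,0,0,0,0,1],
  [4.2,0,0,0,0,0,1],
  [4.2,0.4,0,0,0,0,1],
  [4.2,0.6,0,0,0,0,1],
  [4.2,0.8,0,0,0,0,1],
])

```text
t: 13.15
tool_pos: [0.5496, 0.0989, 0.1696]
orientation: [1.157, 1.244, -1.151]
force: [-0.1, 0.2, -0.3]
opening: 0.0007
```

Emit:
jog_arm([
  [0,0.25,0,0,0,0,1],
  [0,0.5,0,0,0,0,1],
  [0,0.75,0,0,0,0,1],
  [0,1.0,0,0,0,0,1],
  [0,1.3,0,0,0,0,1],
])

```text
t: 13.78
tool_pos: [0.5618, 0.0998, 0.1701]
orientation: [1.156, 1.246, -1.152]
force: [-7.7, -0.3, 6.0]
opening: 0.0006
```

Run:
```python
from h import *
s=robot.read_state(); print(s['force'],tob(s['tool_pos']),delta(tow(.045,.08,.168),-1))
```

```text
[-7.71207568 -0.25129632  6.01653207] [0.04037243 0.08498179] (array([0.21, 0.46, 0.5 ]), array([-0. , -0.2, -0. ]))
```

Emit:
jog_arm([
  [0.1,0.25,0.1,0,0,0,1],
  [0.1,0.5,0.1,0,0,0,1],
])

```text
t: 14.02
tool_pos: [0.566, 0.0993, 0.1695]
orientation: [1.155, 1.247, -1.154]
force: [-6.4, 0.1, 5.0]
opening: 0.0006
```

Run:
```python
from h import *
s=robot.read_state(); print(s['force'],tob(s['tool_pos']),delta(tow(.028,-.08,.21),-1))
```

```text
[-6.38960965  0.10572561  5.00175678] [0.04457245 0.08411081] (array([-4.1 , -1.65, 16.4 ]), array([-0. , -0.2,  0.1]))
```

Left ≈ 56, right ≈ 48. Swap to the right.

Emit:
jog_arm([
  [0,-1.0,0,0,0,0,1],
  [-4.1,-1.7,0,0,0,0,1],
  [-4.1,-1.7,5,0,0,0,1],
  [-4.1,-1.7,11,0,0,0,1],
  [-4.1,-1.7,16.2,0,0,0,1],
])

```text
t: 14.65
tool_pos: [0.561, -0.0654, 0.2104]
orientation: [1.155, 1.246, -1.153]
force: [0.3, -0.2, 0.0]
opening: 0.0008
```

Run:
```python
from h import *
s=robot.read_state(); print(s['force'],tob(s['tool_pos']),delta(tow(.034,-.08,.168),-1))
c=shot("wrist","w10")
```

```text
[ 0.32056357 -0.19885198  0.02166656] [ 0.02716762 -0.07967292] (array([4.24, 0.69, 0.04]), array([-0. , -0.1,  0. ]))
```

View pics/w10.png

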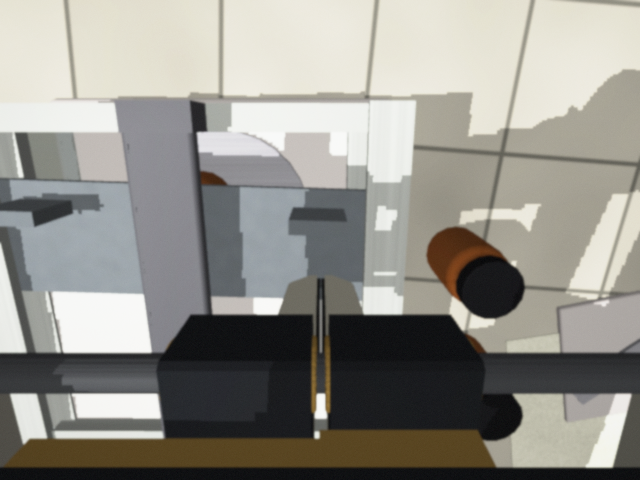

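Right tab at (290–346,215), aligned. Lower and push.

Emit:
jog_arm([
  [2.5,0,0,0,0,0,1],
  [4.2,0,0,0,0,0,1],
  [4.2,0.4,0,0,0,0,1],
  [4.2,0.6,0,0,0,0,1],
  [4.2,0.8,0,0,0,0,1],
])

```text
t: 15.32
tool_pos: [0.5698, -0.0704, 0.1693]
orientation: [1.155, 1.241, -1.156]
force: [-0.5, -0.6, 0.8]
opening: 0.0001
```

Emit:
jog_arm([
  [0,0.25,0,0,0,0,1],
  [0,0.5,0,0,0,0,1],
  [0,0.75,0,0,0,0,1],
  [0,1.0,0,0,0,0,1],
  [0,1.3,0,0,0,0,1],
])

```text
t: 15.95
tool_pos: [0.582, -0.0696, 0.1699]
orientation: [1.154, 1.243, -1.157]
force: [-7.4, -0.5, 5.7]
opening: 0.0006
```

Run:
```python
from h import *
s=robot.read_state(); print(s['force'],tob(s['tool_pos']),delta(tow(.0525,-.08,.168),-1))
```

```text
[-7.42779498 -0.49996507  5.67006128] [ 0.04772157 -0.08549402] (array([ 0.18,  0.48, -0.55]), array([-0.2,  0.1,  0.1]))
```

Emit:
jog_arm([
  [0.1,0.25,-0.1,0,0,0,1],
  [0.1,0.5,-0.1,0,0,0,1],
])

```text
t: 16.2
tool_pos: [0.5861, -0.0686, 0.1693]
orientation: [1.152, 1.244, -1.159]
force: [-7.1, -1.0, 5.1]
opening: 0.0005
```

Run:
```python
from h import *
s=robot.read_state(); print(s['force'],tob(s['tool_pos']),delta(tow(.036,.08,.21),-1))
```

```text
[-7.05009997 -0.99902788  5.07046533] [ 0.05192699 -0.08479006] (array([ -4.09,  -1.66, -16.47]), array([-0.2,  0.1,  0.2]))
```

Right ≈ 63.5, left ≈ 56. Swap to the left.

Emit:
jog_arm([
  [0,-1.0,0,0,0,0,1],
  [-4.1,-1.7,0,0,0,0,1],
  [-4.1,-1.7,-5,0,0,0,1],
  [-4.1,-1.7,-11,0,0,0,1],
  [-4.1,-1.7,-16.3,0,0.1,0.2,1],
])

```text
t: 16.82
tool_pos: [0.557, 0.0945, 0.2104]
orientation: [1.156, 1.242, -1.155]
force: [0.4, -0.2, -0.1]
opening: 0.0008
```

Run:
```python
from h import *
s=robot.read_state(); print(s['force'],tob(s['tool_pos']),delta(tow(.042,.08,.168),-1))
c=shot("wrist","w11")
```

```text
[ 0.36376302 -0.16748203 -0.0700097 ] [0.03517974 0.0800152 ] (array([ 4.24,  0.68, -0.  ]), array([-0.2, -0. , -0. ]))
```

View pics/w11.png

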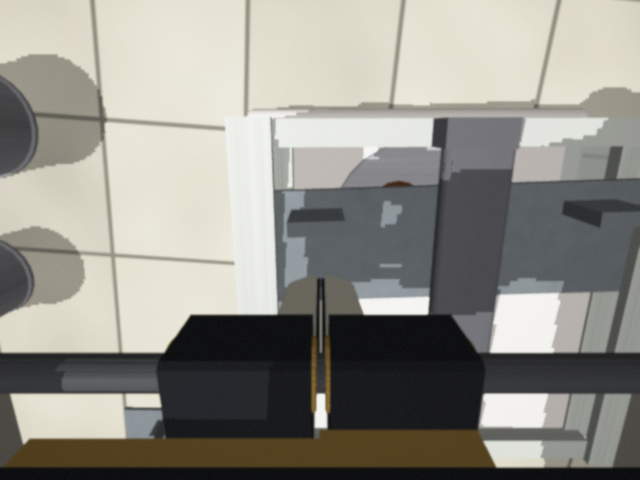

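Left tab at (288–344,215). Lower and push to about 71 mm.

Emit:
jog_arm([
  [2.5,0,0,0,0,0,1],
  [4.2,0,0,0,0,0,1],
  [4.2,0.4,0,0,0,0,1],
  [4.2,0.6,0,0,0,0,1],
  [4.2,0.8,0,0,0,0,1],
])

```text
t: 17.5
tool_pos: [0.5649, 0.1008, 0.1694]
orientation: [1.158, 1.245, -1.15]
force: [0.0, 0.3, 0.9]
opening: 0.0004
```

Emit:
jog_arm([
  [0,0.25,0,0,0,0,1],
  [0,0.5,0,0,0,0,1],
  [0,0.75,0,0,0,0,1],
  [0,1.0,0,0,0,0,1],
  [0,1.3,0,0,0,0,1],
])

```text
t: 18.12
tool_pos: [0.5771, 0.1017, 0.1699]
orientation: [1.157, 1.246, -1.152]
force: [-7.5, -0.8, 5.6]
opening: 0.0002
```

Emit:
jog_arm([
  [0.1,0.25,0.1,0,0,0,1],
  [0.1,0.45,0.1,0,0,0,1],
])

```text
t: 18.38
tool_pos: [0.5808, 0.1012, 0.1693]
orientation: [1.155, 1.248, -1.153]
force: [-7.9, -0.1, 5.7]
opening: 0.0005
```

Run:
```python
from h import *
s=robot.read_state(); print(s['force'],tob(s['tool_pos']),delta(tow(.044,-.08,.21),-1))
```

```text
[-7.91240044 -0.09080168  5.69903382] [0.05948622 0.08487262] (array([-4.13, -1.55, 16.47]), array([-0. , -0.2,  0.1]))
```

Left ≈ 71, right ≈ 63.5. Swap to the right.

Emit:
jog_arm([
  [0,-1.0,0,0,0,0,1],
  [-4.1,-1.6,0,0,0,0,1],
  [-4.1,-1.6,5,0,0,0,1],
  [-4.1,-1.6,11,0,0,0,1],
  [-4.1,-1.6,16.2,0,0,0,1],
])

```text
t: 19.0
tool_pos: [0.5769, -0.0634, 0.21]
orientation: [1.155, 1.247, -1.153]
force: [0.8, 0.6, -0.1]
opening: 0.0004
```

Run:
```python
from h import *
s=robot.read_state(); print(s['force'],tob(s['tool_pos']),delta(tow(.050,-.08,.168),-1))
c=shot("wrist","w12")
```

```text
[ 0.83934002  0.58181493 -0.08459758] [ 0.04310749 -0.07896657] (array([4.2 , 0.69, 0.12]), array([-0. , -0.2,  0.1]))
```

View pics/w12.png

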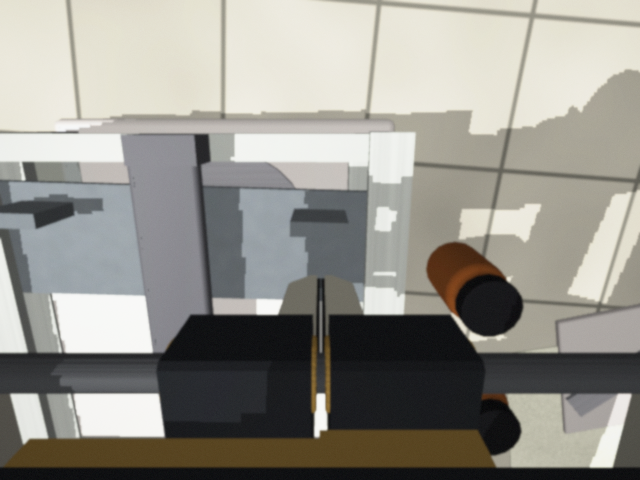

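Right tab at (291–347,215). Push to about 78.5 mm.

Emit:
jog_arm([
  [2.5,0,0,0,0,0,1],
  [4.2,0,0,0,0,0,1],
  [4.2,0.4,0,0,0,0,1],
  [4.2,0.6,0,0,0,0,1],
  [4.2,0.8,0,0,0,0,1],
])

```text
t: 19.68
tool_pos: [0.5857, -0.0686, 0.169]
orientation: [1.155, 1.242, -1.156]
force: [0.6, 0.9, -0.2]
opening: 0.0006
```

Emit:
jog_arm([
  [0,0.25,0,0,0,0,1],
  [0,0.5,0,0,0,0,1],
  [0,0.75,0,0,0,0,1],
  [0,1.0,0,0,0,0,1],
  [0,1.3,0,0,0,0,1],
])

```text
t: 20.3
tool_pos: [0.5979, -0.0678, 0.1696]
orientation: [1.154, 1.243, -1.157]
force: [-6.6, -0.7, 6.2]
opening: 0.0005
```

Emit:
jog_arm([
  [0.1,0.25,-0.1,0,0,0,1],
  [0.1,0.45,-0.1,0,0,0,1],
])

```text
t: 20.55
tool_pos: [0.6016, -0.0668, 0.1691]
orientation: [1.153, 1.244, -1.159]
force: [-7.0, -1.3, 5.0]
opening: 0.0006
```

Run:
```python
from h import *
s=robot.read_state(); print(s['force'],tob(s['tool_pos']),delta(tow(.052,.08,.21),-1))
```

```text
[-7.04995437 -1.25555866  4.97209084] [ 0.06744699 -0.08416773] (array([ -4.1 ,  -1.61, -16.41]), array([-0.2,  0.1,  0.2]))
```

Right ≈ 79, left ≈ 71. Swap to the left.

Emit:
jog_arm([
  [0,-1.0,0,0,0,0,1],
  [-4.1,-1.6,0,0,0,0,1],
  [-4.1,-1.6,-5,0,0,0,1],
  [-4.1,-1.6,-11,0,0,0,1],
  [-4.1,-1.6,-16.3,0,0.1,0.2,1],
])

```text
t: 21.18
tool_pos: [0.5735, 0.0963, 0.2104]
orientation: [1.157, 1.243, -1.155]
force: [0.7, -0.4, 0.8]
opening: 0.0004
```

Emit:
jog_arm([
  [2.5,0,0,0,0,0,1],
  [4.2,0,0,0,0,0,1],
  [4.2,0.4,0,0,0,0,1],
  [4.2,0.6,0,0,0,0,1],
  [4.2,0.8,0,0,0,0,1],
])

```text
t: 21.8
tool_pos: [0.5824, 0.0964, 0.1695]
orientation: [1.159, 1.241, -1.154]
force: [0.2, -0.4, -0.5]
opening: 0.0006
```

Emit:
jog_arm([
  [0,0.25,0,0,0,0,1],
  [0,0.5,0,0,0,0,1],
  [0,0.75,0,0,0,0,1],
  [0,1.0,0,0,0,0,1],
])

```text
t: 22.3
tool_pos: [0.5919, 0.097, 0.1699]
orientation: [1.158, 1.242, -1.155]
force: [-6.3, -0.8, 3.7]
opening: 0.0004
```

Run:
```python
from h import *
s=robot.read_state(); print(s['force'],tob(s['tool_pos']))
c=shot("wrist","w13")
```

```text
[-6.28582304 -0.82486148  3.65094509] [0.07021346 0.07985924]
```

View pics/w13.png

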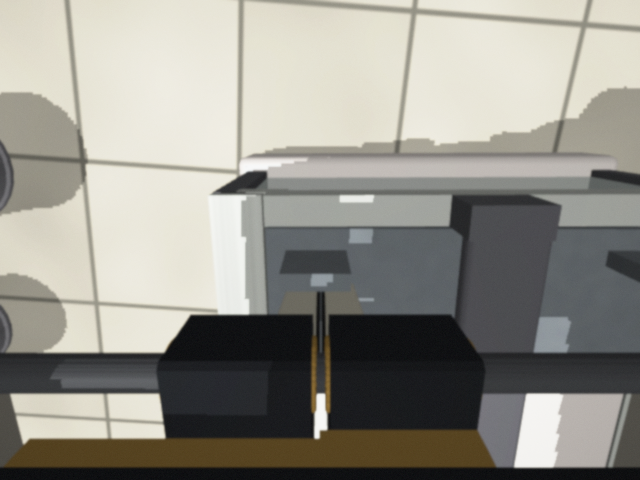

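The far edge is near the roof's far bar (row 228). Now easing the left end home in 1 mm steps.

Emit:
jog_arm([
  [0,0.1,0,0,0,0,1],
  [0,0.2,0,0,0,0,1],
  [0,0.3,0,0,0,0,1],
])

```text
t: 22.72
tool_pos: [0.5938, 0.0971, 0.1699]
orientation: [1.156, 1.244, -1.158]
force: [-12.1, -1.4, 6.8]
opening: 0.0007
```

Emit:
jog_arm([
  [0,0.08,0,0,0,0,1],
  [0,0.16,0,0,0,0,1],
])

```text
t: 22.98
tool_pos: [0.5939, 0.0971, 0.1699]
orientation: [1.154, 1.247, -1.161]
force: [-13.9, -1.3, 7.4]
opening: 0.0004
```

Run:
```python
from h import *
s=robot.read_state(); print(s['force'],tob(s['tool_pos']))
```

```text
[-13.93263552  -1.32781782   7.35272069] [0.07217025 0.07979987]
```

The left end has stopped at TCP x = 72.2 mm with 14 N, consistent with resting on the stop. Backing off and finishing the right end.

Emit:
jog_arm([
  [0,-1.0,0,0,0,0,1],
  [-4.1,-2.0,0,0,0,0,1],
  [-4.1,-2.0,5,0,0,0.5,1],
  [-4.1,-2.0,11,0,0,0.5,1],
  [-4.1,-2.0,16.2,0,0,0.5,1],
])

```text
t: 23.6
tool_pos: [0.5859, -0.0677, 0.2116]
orientation: [1.159, 1.239, -1.153]
force: [0.2, 0.5, 0.4]
opening: 0.0004
```

Run:
```python
from h import *
s=robot.read_state(); print(s['force'],tob(s['tool_pos']),delta(tow(.060,-.08,.168),-1))
c=shot("wrist","w14")
```

```text
[0.23823092 0.52217516 0.40760611] [ 0.05176123 -0.08393657] (array([ 4.36,  0.8 , -0.4 ]), array([-0.3, -0. , -0.3]))
```

View pics/w14.png

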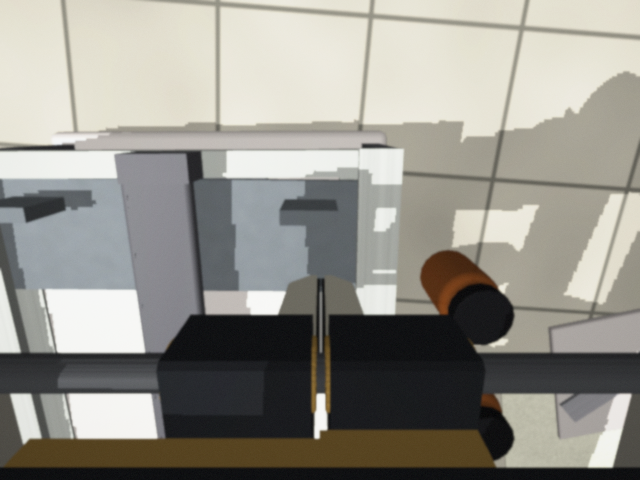

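The right tab is at (280–337,205), with the far edge close to the bar. Lower and ease it.

Emit:
jog_arm([
  [2.5,0,-0.4,0,0,0,1],
  [4.3,0,-0.4,0,0,0,1],
  [4.3,0.4,-0.4,0,0,0,1],
  [4.3,0.8,-0.4,0,0,0,1],
  [4.3,1.1,-0.4,0,0,0,1],
])

```text
t: 24.28
tool_pos: [0.5978, -0.069, 0.1696]
orientation: [1.159, 1.233, -1.156]
force: [0.2, 0.1, 0.2]
opening: 0.0004
```

Emit:
jog_arm([
  [0,0.15,0,0,0,0,1],
  [0,0.3,0,0,0,0,1],
  [0,0.45,0,0,0,0,1],
  [0,0.6,0,0,0,0,1],
])

```text
t: 24.78
tool_pos: [0.6038, -0.0686, 0.1696]
orientation: [1.159, 1.233, -1.156]
force: [0.1, -0.3, 0.7]
opening: 0.0004
```

Run:
```python
from h import *
s=robot.read_state(); print(s['force'],tob(s['tool_pos']))
```

```text
[ 0.13502911 -0.26243304  0.65239367] [ 0.06954143 -0.08613505]
```

Emit:
jog_arm([
  [0,0.1,0,0,0,0,1],
  [0,0.2,0,0,0,0,1],
  [0,0.3,0,0,0,0,1],
])

```text
t: 25.15
tool_pos: [0.6058, -0.0685, 0.1696]
orientation: [1.158, 1.235, -1.158]
force: [-6.4, -0.0, 4.1]
opening: 0.0007
```

Run:
```python
from h import *
s=robot.read_state(); print(s['force'],tob(s['tool_pos']))
c=shot("wrist","w15")
```

```text
[-6.4013053  -0.04379354  4.09767862] [ 0.07159497 -0.08617332]
```

View pics/w15.png

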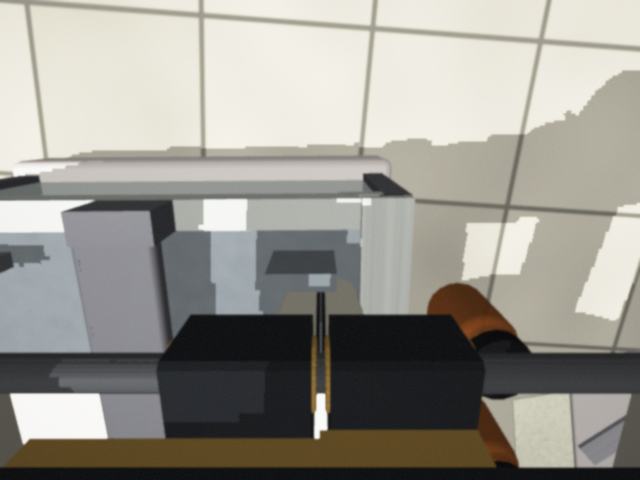

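The panel's far edge (row 231) meets the far bar with no gap, and the tab is at (302,262). Two more small steps should confirm the stop.

Emit:
jog_arm([
  [0,0.1,0,0,0,0,1],
  [0,0.2,0,0,0,0,1],
])

```text
t: 25.45
tool_pos: [0.6064, -0.0685, 0.1696]
orientation: [1.157, 1.238, -1.16]
force: [-13.0, 0.0, 6.9]
opening: 0.0005
```

Run:
```python
from h import *
s=robot.read_state(); print(s['force'],tob(s['tool_pos']))
```

```text
[-13.04043802   0.01779407   6.89429313] [ 0.07215522 -0.08620011]
```

Both ends stopped at the same TCP x (72.2 mm). Retreating and checking.

Emit:
jog_arm([
  [0,-1.5,0,0,0,0,1],
  [-4,-2.5,0,0,0,0,1],
  [-9,-3,2,0,0,0,1],
  [-10,-5,7,0,0,0,1],
  [-10,-7,12,0,0,0,1],
])

```text
t: 26.08
tool_pos: [0.5452, -0.1939, 0.2723]
orientation: [1.156, 1.234, -1.157]
force: [0.5, 0.3, -0.2]
opening: 0.0008
```

Emit:
jog_arm([
  [0,-4,5,0,0,0,1],
  [0,-8,10,0,0,0,1],
  [0,-12,15,0,0,0,1],
  [0,-15,20,0,0,0,1],
  [0,-15,20,0,0,0,1],
])

```text
t: 26.7
tool_pos: [0.4068, -0.4073, 0.2725]
orientation: [1.159, 1.232, -1.163]
force: [0.7, 0.5, 0.4]
opening: 0.0007
```

Run:
```python
from h import *
s=robot.read_state(); print(s['force'],s['tool_pos'])
shot("top","t9"); shot("scene","s9")
crop('top' and 't9',265,75,455,285,2.8,'t9c'); crop('s9',180,200,380,395,2.8,'s9c')
a=cv2.imread('pics/t9c.png');b=cv2.imread('pics/s9c.png'); h=min(a.shape[0],b.shape[0])
print(a.shape,b.shape)
```

```text
[0.72343931 0.53884007 0.40884899] [ 0.40676293 -0.4073319   0.27246582]
(588, 532, 3) (546, 560, 3)
```

View pics/t9c.png

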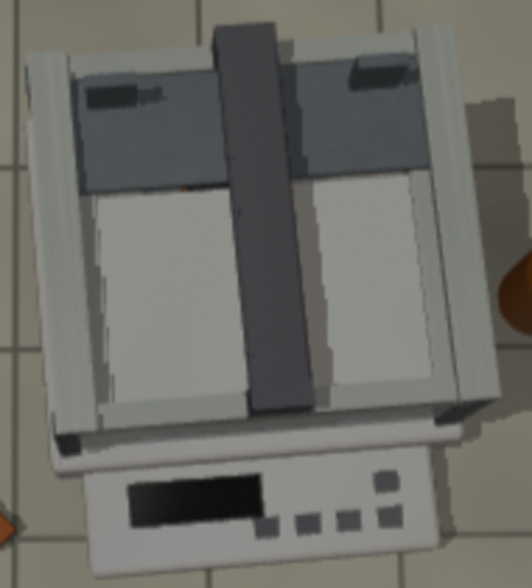

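View pics/s9c.png

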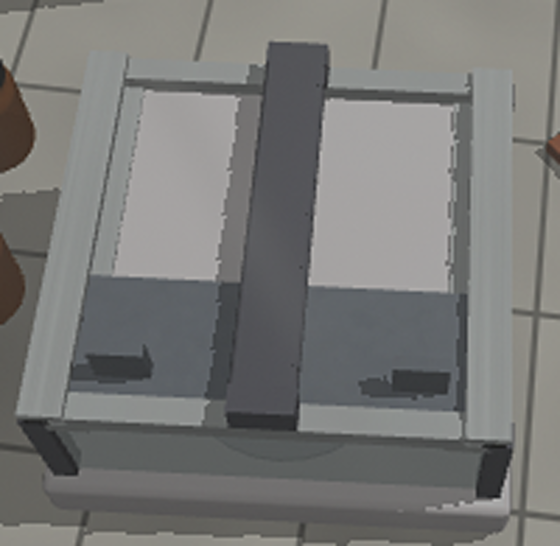

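Both views show the panel flush against the far bar and square; its near edge runs from (80,193) to (428,167) in the top crop. One numeric check, then hand in.

Run:
```python
from h import *
c=load('t9')
for u,v in [(80,193),(428,167)]: print('near edge',tob(ray(c,265+u/2.8,75+v/2.8,.156)).round(4))
c=load('s9')
for u,v in [(458,293),(88,275)]: print('near edge',tob(ray(c,180+u/2.8,200+v/2.8,.156)).round(4))
print(robot.read_state()['t'], ticket.close_job())
```

```text
near edge [0.0301 0.1028]
near edge [ 0.0299 -0.1082]
near edge [0.0299 0.1024]
near edge [ 0.03   -0.1062]
the job is handed in; nothing more can be done
26.8 None
```

The roof panel is shut, with both ends against the far stops, and I handed the job in at 26.8 s of the 72 s allowed. No verdict was reported.

- **Method:** I pushed the two tabs by turns with the closed fingertips, starting with the left one, which lagged. I kept the estimated lead under about 9 mm.
- **Forces:** Readings taken at the end of each move were about 5–8 N while sliding, and 13–14 N when each end met its stop. Forces between readings were not seen.
- **Position:** Both ends stopped with the fingertips at the same place along the tracks (72.2 mm). Afterwards, the top and scene cameras both put the panel's near edge at x = 30 mm on both sides, which is the fully shut position (65 − 35 mm), with no skew.
- **Clearance:** The arm was well clear of everything, with the force reading near zero.
- **Disagreements:**
  - The two cameras differed by about 5 mm on the balance's y position, so I used the mean; it did not affect the pushes.
  - My running estimate put the left tab at 83.7 mm at the stop, 1.3 mm short of its 85 mm shut position, but that came from an approximate finger thickness.
  - The last push on the right tab met contact a few millimetres further on than expected. The right end had probably moved while I seated the left end.

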